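# Snap the cover onto a connection box and keep it pressed down

## Task

Close the small open connection box on the desk: pick up its loose cover by the grip rib, set it over the two upright pins of the box and press it down until both spring catches snap over its ends. Then keep pressing, so that the cover stays firmly squeezed down, well into its springy seal, and finish like that, still holding it down: do not let go. Do not knock the eraser, the fork end, the brass bush or the ring gauge about.

Things in the scene. Friction and masses are not known exactly. Their poses are not given: they have to be found in the camera images.
- box: open grey connection box fixed to the desk. Walls 108 mm (own x) x 78 mm (own y), rim 34.5 mm high; base flange 138 x 94 mm; two cable glands on the +y side. Origin: centre of the underside, on the desk; z up. Two upright steel pins inside, a springy seal on the rim, a spring catch at each end. Takes the cover either way round (half turn)
- pin_a (a point): tip of the box's +x pin: 6.5 mm thick, conical tip, 62 mm above the desk, at box x = +40 mm, y = 0
- pin_b (a point): tip of the box's -x pin: the same, at box x = -40 mm, y = 0
- seal (a joint): black sealing frame on the box's rim: at 0 its top is 41 mm above the desk, 6.5 mm proud of the rim; grows (m) as the cover squeezes it. It yields by about 1.2 N per mm until the plate meets the rim at 0.0065
- catch_a (a joint): steel spring catch at the box's +x end, 24 mm wide, top 55 mm above the desk; 0 at rest or snapped in, grows (m) as its wedge nose is pushed outwards. The nose overlaps the cover's end by 4 mm, underside 43.5 mm up. It begins to spread when the cover's underside is 51 mm up; the two together yield at 8 to 14 N, the force drops, and they snap in when it passes 39.5 mm
- catch_b (a joint): the same spring catch at the box's -x end, same values
- cover: loose grey cover, 0.08 to 0.15 kg, lying right way up: plate 108 (own x) x 78 (own y) x 4 mm with 9.5 mm holes at own x = -40 and +40 mm, y = 0. In its middle an upright grip rib, 50 mm along x, 14 mm thick along y, top 31.5 mm above the underside. Origin: centre of the underside, z up. Above the box's origin it is held at 39.5 mm by the catches alone, at 34.5 mm when squeezed fully down
- eraser: worn eraser in its sleeve, 20 x 46 x 12 mm, bystander; origin: centre of the underside
- clevis_a: dark milled fork end standing on its base, 14 x 22 x 30 mm, bystander; origin: centre of the underside
- bush_b: brass flanged bush, 24 mm wide, 15 mm high, bystander; origin: centre of the underside
- ring_gauge: plain steel ring gauge, 49 mm wide, 15 mm high, bystander; origin: centre of the underside
Mind the look-alikes: they are no part of the job. What is shaped like the cover but green or turquoise is not meant.

How it is judged:
By the outcome, as a careful person would: the job done as asked, in the order asked, and still so for the second after the job is handed in, while the arm keeps its last pose, push and grip.
It also fails if it takes over 42 s, if anything falls off the work surface, if the arm or the gripper's body presses on something with over 40 N, if the wrist force passes 120 N, or if a joint passes its speed limit or range.

## Robot

A 6-joint arm with a two-finger parallel gripper is mounted at the origin on a cart in front of the work surface, level with it; the furniture and walls round the work are solid. World frame = base frame: x ahead of the robot, y to its left, z up, the work surface at z = 0. Lengths are in mm, angles in degrees, forces in N, time in s.
With the tool pointing down it reaches from about 300 to 850 mm from the base axis. Payload 4.2 kg.
Tool frame: the origin (TCP) lies at the very end of the fingers, on their centre line; the grasp point (between the pads) lies 19 mm behind it (env.grip_depth is the distance from the TCP to the grasp point, in mm); y points along the fingers, z is the direction in which the jaws open and shut, and the axes are right-handed (so a half turn about y gives the same grasp; the last joint's range is limited). The gripper opens to 91 mm and grips with 3 to 60 N. Pads are 32 mm wide; open, the fingers measure 118 mm over their backs; the gripper's body (76 mm by 178 mm) begins 60 mm behind the grasp point.
Start: joints at [-66.864, 18.312, 89.639, -0, 72.044, -1.146], TCP at [236.461, -524.147, 213.976] pointing down, gripper open.
Joint ranges: [-177.97, 177.97], [-48.28, 115.42], [12.27, 149.76], [-77.06, 257.06], [2.81, 150.46], [-146.56, 146.56]. Speed limits (degrees/s): [147.25, 147.25, 180, 180, 180, 180].

## Interface

Orientations are given as [roll, pitch, yaw] about the fixed x, y, z axes, in that order (R = Rz(yaw) Ry(pitch) Rx(roll)).
In Python, from workcell import state, imaging, job, env gives the robot as it stands.
- The arm moves only by the shell command python3 -m pendant 'ROWS' [FORCE]. ROWS is JSON, a list of rows, each an object with "delta_pos": the shift along the tool's x, y, z in cm, a list of three; "twist": the turn, a rotation vector about the tool's x, y, z in degrees, a list of three; "grip": the opening in per cent of the stroke, from 0 (shut) to 100 (fully open). In form: [{"delta_pos": [tx, ty, tz], "twist": [wx, wy, wz], "grip": grip}, ...]. A call has exactly 5 rows; each row is the pose to reach, as a shift and turn from the pose commanded when the call began, along the tool's axes at that moment; what a row does not reach only later rows make up. A row lasts 1/10 s, in which the tool goes at most 50 mm and 8.59 degrees, less where a joint would pass 70% of its speed; a pose out of reach is approached as far as the arm can. A call with a gripper value outside its range is refused whole. The fingers move at their own pace and stop on an object; FORCE is the grip in N (left out, the last holds). Time passes only in rows, so rows that repeat a pose let the fingers close, or fill a call up. It gives the time, the measured TCP pose, the force and the opening at its end, in the units of the state.
- state(): the state, without advancing time (a new reading comes with each control period).
- imaging.grab_frame(name): name is "side" or "top" or "wrist"; returns (picture, depth): 384x512x3 uint8, red, green, blue; 384x512 float32, mm along the optical axis (not along the pixel's ray), 0 where there is no reading.
- imaging.camera_info(name): a dict with "fx", "fy", "cx", "cy" (pixels), "R" (3x3) and "t" (3): a world point X has camera coordinates R X + t. Camera axes: x right, y down, z forward; pixel columns grow to the right and rows downward; lengths in mm; the calibration is good to about 2 mm. A picture is of the moment at which its call begins: read the wrist's pose just before it. camera_info takes no time and is no camera call; for the wrist camera it gives the pose at the moment of the call.
- job.job_done(): hands the job in, once; it reports no verdict.
The state is a dict: "time_s": time; "qpos": joint angles; "qvel": joint speeds; "effort": joint torques, N m; "ee_pos": TCP position; "ee_rot": TCP orientation; "force": force on the tool from outside, world axes, zero at the start; "torque": the same for the moment, N m; "gripper_width": finger opening in mm.
Only numpy, scipy, OpenCV 4.12 (cv2) and the standard library are available. Lean on these libraries where they do the work, as an engineer would, in place of code of your own. Each camera call takes 0.05 s, during which the arm holds its last target.

## Working session

There is one attempt and no reset: what is moved stays moved. The work goes in short steps, Python scripts to look and compute and a shell command to move; the robot and the scene stay as the last step left them, time stands still between calls to the robot, and variables do not carry over. Pictures are saved under pics/ and viewed, and the job is handed in when it is done.

```bash
mkdir -p pics; ls; python3 - <<'E'
from workcell import state, imaging, job, env
import cv2, numpy as np
print(state())
for n in ("side","top"):
    im,d=imaging.grab_frame(n); cv2.imwrite(f"pics/{n}0.png",im[:,:,::-1]); np.savez(f"{n}0.npz",im=im,d=d)
    c=imaging.camera_info(n); print(n,c)
E
```

```text
pics
{'time_s': 0.0, 'qpos': array([-6.68633108e+01,  1.83514122e+01,  8.97060252e+01, -5.24512483e-04,
        7.20431473e+01, -1.14413961e+00]), 'qvel': array([0.02629548, 0.0392519 , 0.00686809, 0.02536758, 0.02388765,
       0.03049133]), 'effort': array([ 1.41969871e-03, -4.12458622e+01, -2.31973171e+01,  7.27877906e-02,
        4.56800626e-02, -1.73515655e-04]), 'ee_pos': array([ 236.26339147, -523.67022378,  213.1251519 ]), 'ee_rot': array([-9.01005745e+01,  1.50986133e-03, -1.55719010e+02]), 'force': array([-0.44748242, -0.49756339, -0.15231278]), 'torque': array([ 0.0326313 , -0.04389695,  0.05255534]), 'gripper_width': 91.14451270040342}
side {'fx': 405.846695496814, 'fy': 405.846695496814, 'cx': 247.6540546755821, 'cy': 183.84952446391435, 'R': array([[-0.89348312, -0.44906416,  0.00541274],
       [-0.18360968,  0.35426782, -0.91694155],
       [ 0.40984803, -0.82026562, -0.39898484]]), 't': array([ 533.09195181,   82.47290349, 1086.56284686])}
top {'fx': 431.8419309472254, 'fy': 431.8419309472254, 'cx': 251.09587080347052, 'cy': 201.29436012499028, 'R': array([[ 0.01621099, -0.999868  ,  0.00108498],
       [-0.97253866, -0.01601985, -0.23218939],
       [ 0.23217613,  0.00270883, -0.97266999]]), 't': array([ 190.30943638,  530.83898379, 1308.10154332])}
```

View pics/side0.png

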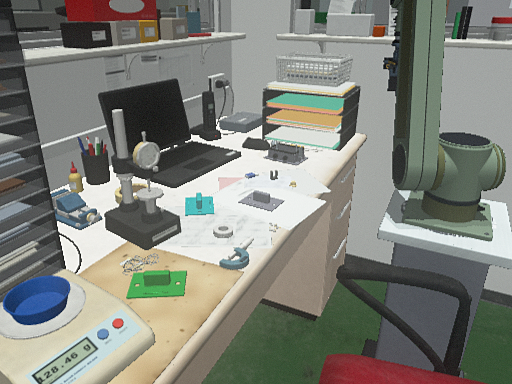

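View pics/top0.png

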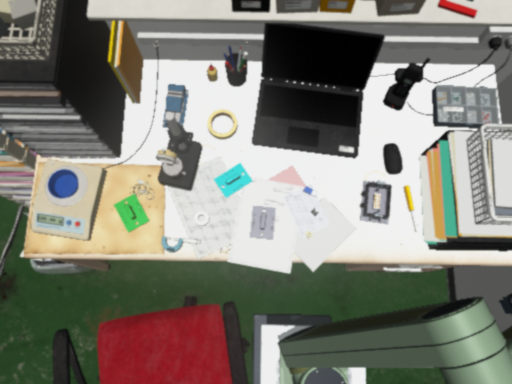

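Candidates for the cover: grey plate with rib at top (263,222) / side (261,200); turquoise one at top (233,181) / side (200,205); green one at top (131,211) / side (155,283). By the description, the grey one is meant. The open grey box is at top (376,201). A close crop will check this.

```bash
python3 - <<'E'
import cv2, numpy as np
a=np.load("top0.npz")["im"][:,:,::-1]; b=np.load("side0.npz")["im"][:,:,::-1]
c=cv2.resize(a[165:265,220:420],None,fx=4,fy=4,interpolation=cv2.INTER_CUBIC)
cv2.imwrite("pics/ctop.png",c[:, :800])
c=cv2.resize(b[130:240,180:340],None,fx=5,fy=5,interpolation=cv2.INTER_CUBIC)
cv2.imwrite("pics/cside.png",c)
E
```

```text
(no output)
```

View pics/ctop.png

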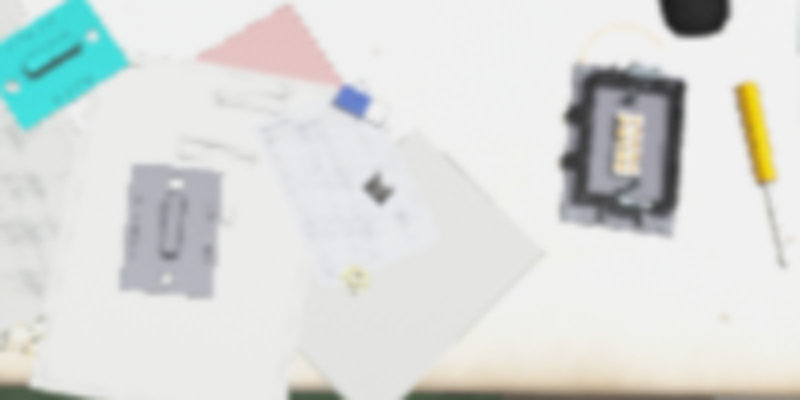

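View pics/cside.png

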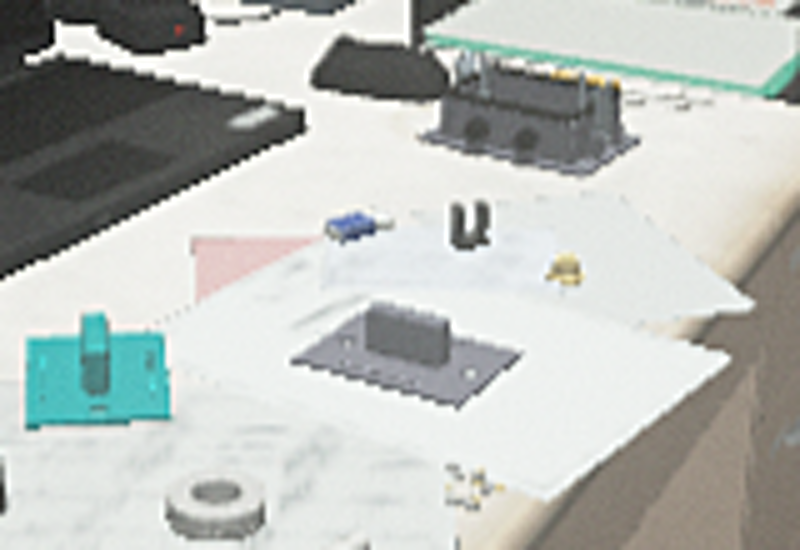

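The crop shows the grey plate with its rib at top px (263,223), next to the turquoise one. The open box is at px (376,202). The eraser (308,190), fork (314,212) and bush (309,235) lie between them. Next come rough positions.

```bash
cat > h.py <<'E'
import numpy as np, cv2
from workcell import state, imaging, job, env
from scipy.spatial.transform import Rotation as Ro
def ray(c,u,v):
    d=np.array([(u-c["cx"])/c["fx"],(v-c["cy"])/c["fy"],1.0]); R=np.array(c["R"]);t=np.array(c["t"])
    return -R.T@t, R.T@d
def onz(c,u,v,z):
    o,d=ray(c,u,v); return o+d*(z-o[2])/d[2]
def tri(*l):
    A=np.zeros((3,3));b=np.zeros(3);rs=[]
    for c,u,v in l:
        o,d=ray(c,u,v); d=d/np.linalg.norm(d); P=np.eye(3)-np.outer(d,d); A+=P;b+=P@o;rs.append((o,P))
    X=np.linalg.solve(A,b); return X,[np.linalg.norm(P@(X-o)) for o,P in rs]
def proj(c,X):
    p=np.array(c["R"])@np.asarray(X,float)+np.array(c["t"]); return np.array([c["fx"]*p[0]/p[2]+c["cx"],c["fy"]*p[1]/p[2]+c["cy"]])
def Rt(s): return Ro.from_euler('xyz',s["ee_rot"],degrees=True).as_matrix()
def delta(s,X,R=None):  # tool-frame shift cm, rotvec deg
    R0=Rt(s); d=R0.T@(np.asarray(X)-s["ee_pos"])/10
    w=np.zeros(3) if R is None else Ro.from_matrix(R0.T@R).as_rotvec(degrees=True)
    return np.round(d,2),np.round(w,2)
E
python3 - <<'E'
from h import *
f=np.load("top0.npz"); c=imaging.camera_info("top"); im=f["im"]; s=imaging.camera_info("side")
sub=im[200:245,245:282].astype(int); m=((sub.sum(2)<600)).astype(np.uint8)
n,l,st,ce=cv2.connectedComponentsWithStats(m); i=1+st[1:,4].argmax()
r=cv2.minAreaRect(np.argwhere(l==i)[:,::-1].astype(np.float32)+[[245,200]]) if 0 else cv2.minAreaRect((np.argwhere(l==i)[:,::-1]+[245,200]).astype(np.float32))
bx=cv2.boxPoints(r); P=np.array([onz(c,*p,4) for p in bx]); print(P.round(0),P.mean(0))
for n,p,z in [("holeA",(264,211),4),("holeB",(262,235),4),("pinA",(377.5,189.5),62),("pinB",(378,212.5),62),("eraser",(308,190),6),("clevis",(314,212),30),("bush",(309,235),15),("ring",(202,218),15),("teal",(233,181),4)]: print(n,onz(c,*p,z).round(0))
st=state(); cw=imaging.camera_info("wrist"); print(cw, -np.array(cw["R"]).T@cw["t"]); print(Rt(st))
E
```

```text
[[421. 202.   4.]
 [528. 194.   4.]
 [522. 119.   4.]
 [416. 129.   4.]] [471.9697475 161.0208597   4.       ]
holeA [509. 156.   4.]
holeB [430. 162.   4.]
pinA [ 573. -204.   62.]
pinB [ 498. -202.   62.]
eraser [583.  10.   6.]
clevis [503.  -5.  30.]
bush [430.  10.  15.]
ring [480. 358.  15.]
teal [610. 261.   4.]
{'fx': 298.4091069648567, 'fy': 298.4091069648567, 'cx': 258.85488394800706, 'cy': 191.1073684558245, 'R': array([[ 0.41154279, -0.91138783, -0.00217989],
       [-0.88346298, -0.39951843,  0.24470021],
       [-0.2238877 , -0.09877875, -0.96959634]]), 't': array([-573.74178176,  -28.60898442,  389.36136931])} [ 298.01753476 -495.87046674  383.27328531]
[[-9.11529892e-01 -5.93541839e-04  4.11233394e-01]
 [-4.11233820e-01  1.40504445e-03 -9.11528810e-01]
 [-3.67707108e-05 -9.99998837e-01 -1.52482449e-03]]
```

```bash
python3 - <<'E'
from h import *
s=state()
x=np.array([-np.cos(np.radians(4)),np.sin(np.radians(4)),0]);y=np.array([0,0,-1.]);z=np.cross(x,y)
R=np.c_[x,y,z]; print(delta(s,[535,-203,225],R))
E
```

```text
(array([-40.42,  -1.15, -16.95]), array([9.000e-02, 2.828e+01, 2.000e-02]))
```

```bash
python3 -m pendant '[{"delta_pos":[-4.5,-0.2,-1.9],"twist":[0,6,0],"grip":100},{"delta_pos":[-9,-0.4,-3.8],"twist":[0,12,0],"grip":100},{"delta_pos":[-13.5,-0.6,-5.7],"twist":[0,18,0],"grip":100},{"delta_pos":[-18,-0.9,-7.6],"twist":[0,24,0],"grip":100},{"delta_pos":[-22.5,-1.15,-9.5],"twist":[0,28.3,0],"grip":100}]'
python3 - <<'E'
from h import *
s=state()
x=np.array([-np.cos(np.radians(4)),np.sin(np.radians(4)),0]);y=np.array([0,0,-1.]);z=np.cross(x,y)
R=np.c_[x,y,z]; print(delta(s,[535,-203,225],R))
E
```

```text
time_s: 0.6
ee_pos: [392.1, -349.2, 224.3]
ee_rot: [-89.2, -1.4, 175.2]
force: [-87.5, -54.4, -3.0]
gripper_width: 91.5
(array([-13.01,  -0.61, -15.76]), array([-0.77, -0.8 ,  1.45]))
```

```bash
python3 - <<'E'
from h import *
s=state();print(s["force"],s["ee_pos"],s["qvel"])
im,d=imaging.grab_frame("side");cv2.imwrite("pics/s1.png",im[:,:,::-1]); s=state();print(s["force"],s["ee_pos"],s["qvel"],s["time_s"])
E
```

```text
[-87.49359544 -54.41766465  -3.02897861] [ 392.07290933 -349.24299308  224.3116874 ] [ 43.49484051  -1.37555917   3.81651199 -36.76047494  17.53084363
 109.8884488 ]
[-42.96792649  -6.80009675  10.10456967] [ 392.20739774 -343.7955495   224.17281515] [ -4.73865927  -1.22221155   0.76287772   8.85705087   1.57790961
 -25.24558225] 0.65
```

View pics/s1.png

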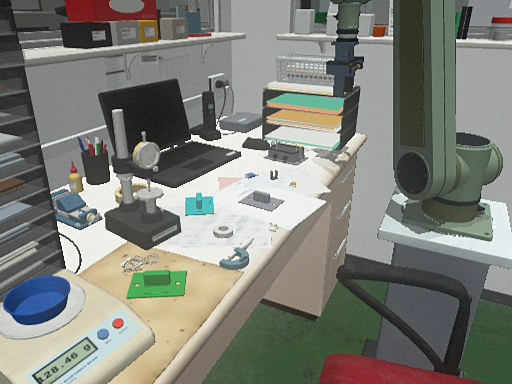

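```bash
python3 - <<'E'
from h import *
c=imaging.camera_info("top"); d=np.load("top0.npz")["d"]
v,u=np.mgrid[0:384,0:512]; R=np.array(c["R"]);t=np.array(c["t"])
P=np.stack([(u-c["cx"])/c["fx"]*d,(v-c["cy"])/c["fy"]*d,d],-1); W=(P-t)@R
ok=(d>0)
for zl in (60,120,200):
  m=ok&(W[...,2]>zl)&(W[...,0]>350)&(W[...,0]<800)&(W[...,1]<-120)
  q=W[m]; print(zl,q.min(0),q.max(0),len(q))
  for y0 in range(-560,-120,40):
    k=q[(q[:,1]>y0)&(q[:,1]<y0+40)]
    if len(k): print(y0,k[:,0].min().round(),k[:,0].max().round(),k[:,2].max().round())
E
```

```text
60 [ 389.02499246 -597.17571472   60.00695449] [ 720.30887332 -216.30867076  337.46821196] 9566
-560 389.0 720.0 260.0
-520 389.0 719.0 332.0
-480 389.0 720.0 337.0
-440 389.0 720.0 337.0
-400 389.0 719.0 236.0
-240 585.0 585.0 63.0
120 [ 389.02499246 -573.74980153  120.23625894] [ 720.30887332 -362.60722656  337.46821196] 8314
-560 389.0 720.0 260.0
-520 389.0 719.0 332.0
-480 389.0 720.0 337.0
-440 389.0 720.0 337.0
-400 389.0 719.0 236.0
200 [ 389.56947866 -559.22490042  200.37728959] [ 720.30887332 -371.6015774   337.46821196] 6746
-560 390.0 720.0 260.0
-520 390.0 719.0 332.0
-480 390.0 720.0 337.0
-440 390.0 720.0 337.0
-400 390.0 719.0 236.0
```

Force is still present and x lags its target by 10 mm. The top depth puts the tray stack's face at x≈389 with its top at z≈236, so the fingers are probably touching it. I'll back off in −x first.

```bash
python3 -m pendant '[{"delta_pos":[1.5,0,0],"twist":[0,0,0],"grip":100},{"delta_pos":[3.5,0,-0.5],"twist":[0,0,0],"grip":100},{"delta_pos":[4,-0.5,-3.5],"twist":[0,0,0],"grip":100},{"delta_pos":[4,-1,-7],"twist":[0,0,0],"grip":100},{"delta_pos":[4,-1,-9],"twist":[0,0,0],"grip":100}]'
python3 - <<'E'
from h import *
im,d=imaging.grab_frame("side");cv2.imwrite("pics/s2.png",im[100:200,200:400,::-1].repeat(4,0).repeat(4,1))
s=state(); print(s)
x=np.array([-np.cos(np.radians(4)),np.sin(np.radians(4)),0]);y=np.array([0,0,-1.]);z=np.cross(x,y)
R=np.c_[x,y,z]; print(delta(s,[400,-180,235],R),delta(s,[535,-203,225],R))
E
```

```text
time_s: 1.15
ee_pos: [368.5, -250.7, 235.8]
ee_rot: [-90.0, 0.0, 176.0]
force: [0.2, 0.5, -0.5]
gripper_width: 91.1
{'time_s': 1.2, 'qpos': array([-35.59557138,   5.61825621, 103.15441263,   0.14562485,
        71.328446  ,  58.30237499]), 'qvel': array([-2.27252445,  1.70566815, -1.58459023, -2.32425947, -0.81616018,
       -4.12555399]), 'effort': array([ -2.51352981, -26.34734094, -25.14687002,  -0.5093877 ,
        -0.62706521,   0.12969777]), 'ee_pos': array([ 368.24334424, -248.45673303,  235.54073204]), 'ee_rot': array([-9.01704702e+01, -1.36334606e-02,  1.76055331e+02]), 'force': array([-2.27268847,  1.58171955, -0.37570553]), 'torque': array([0.16662996, 0.07149512, 0.06513248]), 'gripper_width': 91.23773206836503}
(array([-2.7 ,  0.07, -7.05]), array([0.17, 0.06, 0.01])) (array([-16.32,   1.07,  -5.68]), array([0.17, 0.06, 0.01]))
```

View pics/s2.png

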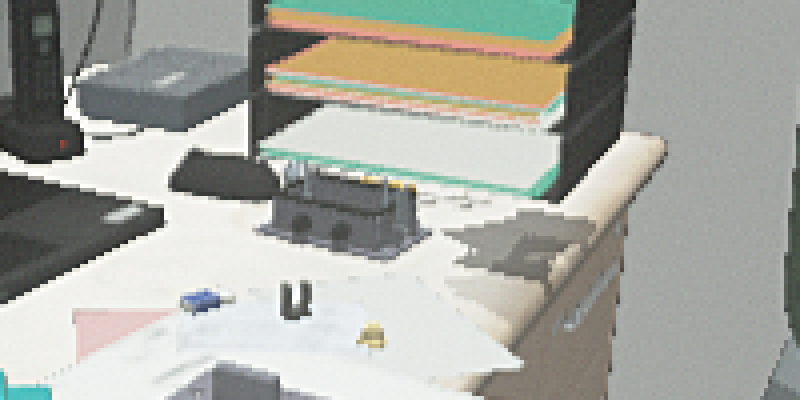

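The arm is clear of the stack and the force reads zero. The brush with the stack stays in the record. Now to the box view, well away from the stack.

```bash
python3 -m pendant '[{"delta_pos":[-3,0,-1.5],"twist":[0,0,0],"grip":100},{"delta_pos":[-7.5,0,-3.5],"twist":[0,0,0],"grip":100},{"delta_pos":[-12,0.3,-5],"twist":[0,0,0],"grip":100},{"delta_pos":[-15,0.5,-5.5],"twist":[0,0,0],"grip":100},{"delta_pos":[-16,0.6,-5.7],"twist":[0,0,0],"grip":100}]'
python3 - <<'E'
from h import *
import pickle
cw0=imaging.camera_info("wrist"); s0=state()
im,d=imaging.grab_frame("wrist");cv2.imwrite("pics/w1.png",im[:,:,::-1]); 
s=state(); pickle.dump((im,d,cw0,s0,s),open("w1.pkl","wb"));print(s0["ee_pos"],s0["qvel"].round(1),s["ee_pos"],s["force"])
E
```

```text
time_s: 1.7
ee_pos: [535.0, -206.4, 228.2]
ee_rot: [-90.0, -0.0, 176.1]
force: [-0.1, -1.4, -0.6]
gripper_width: 90.7
[ 534.95695756 -206.37332612  228.15708897] [ 3.5  6.4 -8.  -1.1  4.1  4.5] [ 534.79557336 -206.53293211  228.0141884 ] [1.58152536 0.03154566 0.11076188]
```

View pics/w1.png

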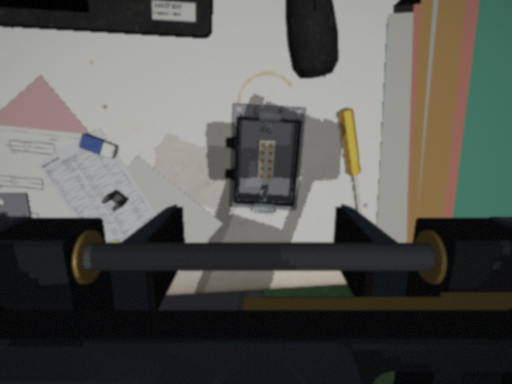

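```bash
python3 - <<'E'
import pickle,cv2
im=pickle.load(open("w1.pkl","rb"))[0]
cv2.imwrite("pics/w1c.png",cv2.resize(im[95:220,215:320,::-1],None,fx=4.8,fy=4.8,interpolation=cv2.INTER_CUBIC))
E
```

```text
(no output)
```

View pics/w1c.png

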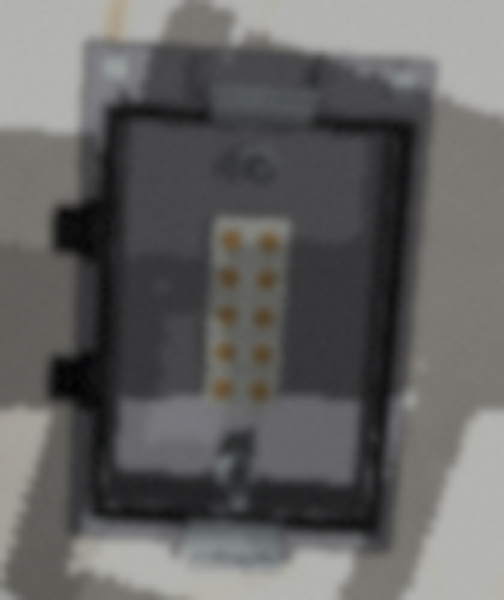

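```bash
python3 -m pendant '[{"delta_pos":[1.5,1.5,0],"twist":[0,0,0],"grip":100},{"delta_pos":[4,4.5,-0.2],"twist":[0,0,0],"grip":100},{"delta_pos":[6,7.5,-0.3],"twist":[0,0,0],"grip":100},{"delta_pos":[6.5,8.5,-0.3],"twist":[0,0,0],"grip":100},{"delta_pos":[6.5,8.5,-0.3],"twist":[0,0,0],"grip":100}]'
python3 - <<'E'
from h import *
import pickle
cw0=imaging.camera_info("wrist"); s0=state()
im,d=imaging.grab_frame("wrist");cv2.imwrite("pics/w2.png",im[:,:,::-1]); 
s=state(); pickle.dump((im,d,cw0,s0,s),open("w2.pkl","wb"));print(s0["ee_pos"],s0["qvel"].round(1),s["ee_pos"],s["force"])
cv2.imwrite("pics/w2c.png",cv2.resize(im[50:240,190:340,::-1],None,fx=3,fy=3,interpolation=cv2.INTER_CUBIC))
E
```

```text
time_s: 2.25
ee_pos: [466.1, -199.4, 143.8]
ee_rot: [-90.0, -0.1, 175.9]
force: [0.7, -0.5, -0.1]
gripper_width: 90.7
[ 466.09849035 -199.37862039  143.7899245 ] [ 0.7 -0.2 -5.4  0.3  0.1  0.2] [ 468.13603692 -199.96336489  145.15694122] [ 1.26203531 -0.2092625   0.35236635]
```

View pics/w2.png

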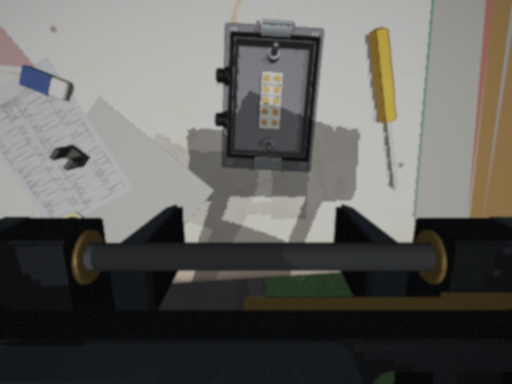

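View pics/w2c.png

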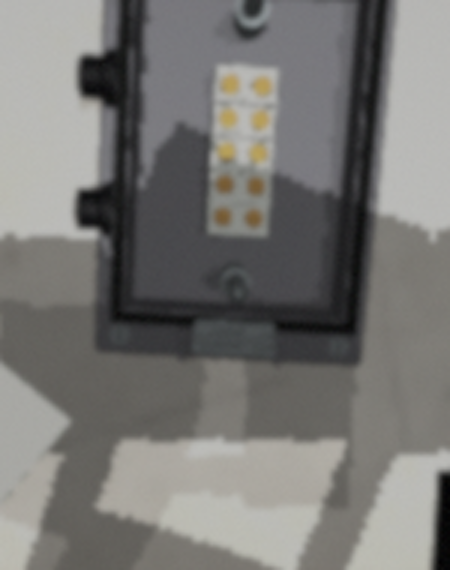

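```bash
python3 - <<'E'
import pickle,cv2
im=pickle.load(open("w2.pkl","rb"))[0]
c=cv2.resize(im[25:175,215:335,::-1],None,fx=4,fy=4,interpolation=cv2.INTER_CUBIC)
for k in range(0,150,25): cv2.putText(c,str(25+k),(0,k*4+8),0,.4,(0,0,255))
for k in range(0,120,20): cv2.putText(c,str(215+k),(k*4,598),0,.4,(0,0,255))
cv2.imwrite("pics/w2d.png",c)
E
```

```text
(no output)
```

View pics/w2d.png

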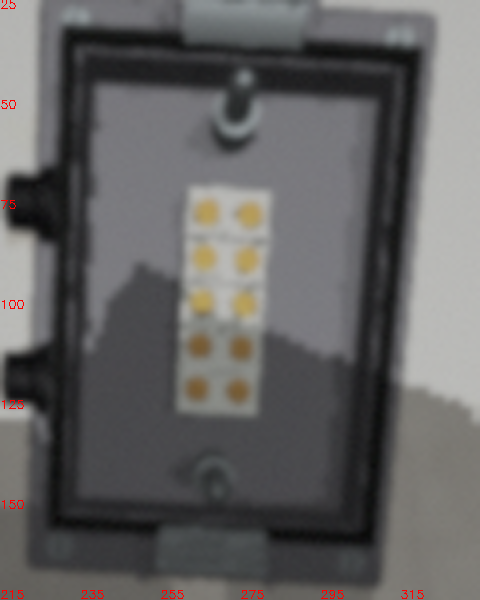

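```bash
cat > seal.py <<'E'
from h import *
import pickle
def seal(im,roi,thr=75):
    u0,v0,u1,v1=roi; g=im[v0:v1,u0:u1].max(2); m=(g<thr).astype(np.uint8)
    n,l,st,ce=cv2.connectedComponentsWithStats(m); i=1+st[1:,4].argmax()
    k=(l==i).astype(np.uint8)
    k=cv2.morphologyEx(cv2.copyMakeBorder(k,0,0,0,0,0),cv2.MORPH_OPEN,np.ones((3,3)))
    cs,_=cv2.findContours(k,cv2.RETR_EXTERNAL,cv2.CHAIN_APPROX_NONE); cc=max(cs,key=cv2.contourArea)
    h=cv2.convexHull(cc); r=cv2.minAreaRect(cc); return cv2.boxPoints(r)+[u0,v0], k
E
python3 - <<'E'
from seal import *
for f,roi,pins in [("w1.pkl",(235,110,306,210),None),("w2.pkl",(227,25,325,168),[(276.2,43.8),(269.3,146)])]:
    im,d,c,s0,s=pickle.load(open(f,"rb"))
    b,k=seal(im,roi,70); cv2.imwrite("pics/seal_%s.png"%f[:2],np.hstack([cv2.resize(k*255,None,fx=4,fy=4),cv2.resize(im[roi[1]:roi[3],roi[0]:roi[2],0],None,fx=4,fy=4)]))
    P=np.array([onz(c,*p,41) for p in b]); print(f,b.round(1).tolist(),P.round(1).tolist(),P.mean(0)); print([np.linalg.norm(P[i]-P[i-1]).round(1) for i in range(4)])
    if pins: 
        q=[onz(c,*p,62) for p in pins]; print(q, (q[0]+q[1])/2, np.degrees(np.arctan2(*(q[0]-q[1])[[1,0]])), np.linalg.norm(q[0]-q[1]))
ct=imaging.camera_info("top"); 
print(tri((c,276.2,43.8),(ct,377.5,189.5)),tri((c,269.3,146),(ct,378,212.5)))
# depth
R=np.array(c["R"]);t=np.array(c["t"])
for u,v in [(276,44),(269,146),(275,100),(232,90),(312,90)]:
    z=d[v,u]; print((u,v),R.T@(np.array([(u-c["cx"])/c["fx"]*z,(v-c["cy"])/c["fy"]*z,z])-t))
E
```

```text
w1.pkl [[229.3, 202.4], [236.3, 108.4], [302.9, 113.3], [296.0, 207.3]] [[500.4, -167.2, 41.0], [612.3, -185.5, 41.0], [601.6, -262.1, 41.0], [488.4, -249.8, 41.0]] [ 550.68740019 -216.1384953    41.        ]
[np.float64(83.5), np.float64(113.4), np.float64(77.3), np.float64(113.9)]
w2.pkl [[219.6, 166.1], [229.8, 29.8], [319.9, 36.6], [309.6, 172.8]] [[491.0, -164.8, 41.0], [603.9, -185.0, 41.0], [593.5, -259.4, 41.0], [478.7, -247.5, 41.0]] [ 541.79254352 -214.18027416   41.        ]
[np.float64(83.7), np.float64(114.8), np.float64(75.1), np.float64(115.4)]
[array([ 586.22839106, -221.38674392,   62.        ]), array([ 508.25042494, -211.16874203,   62.        ])] [ 547.239408   -216.27774297   62.        ] -7.465334918528481 78.64458508238859
(array([ 599.15994192, -227.82709417,  -18.98601761]), [np.float64(3.9304878441126125), np.float64(3.9304878441124362)]) (array([ 504.98832933, -211.93667335,   29.27509489]), [np.float64(0.1346143982948817), np.float64(0.13461439829488098)])
(276, 44) [ 586.21797494 -221.26310423   61.41968434]
(269, 146) [ 508.12599951 -210.95355226   60.60944802]
(275, 100) [ 546.62797166 -220.41778688   18.37295094]
(232, 90) [ 557.25725756 -181.8154325    33.22376122]
(312, 90) [ 551.77676906 -251.97340958   39.44584341]
```

View pics/seal_w2.png

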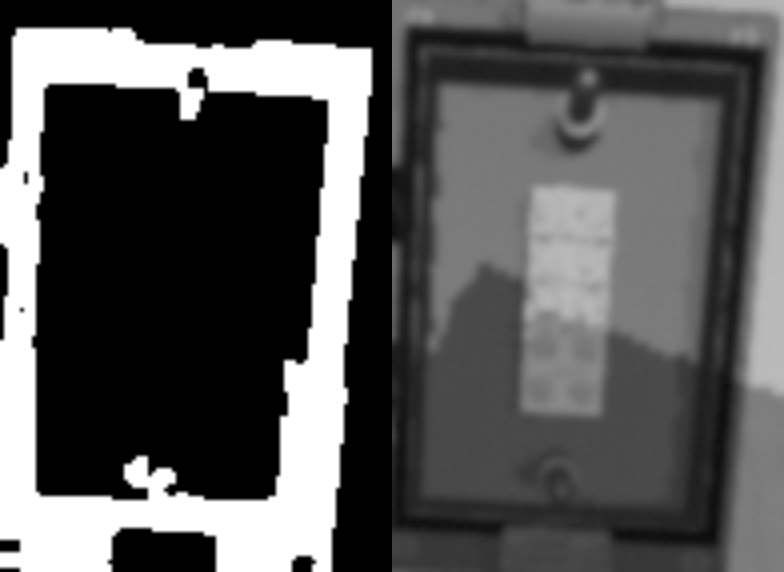

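```bash
python3 -m pendant '[{"delta_pos":[1,0,-2.5],"twist":[0,0,0],"grip":100},{"delta_pos":[2,0,-7],"twist":[0,0,0],"grip":100},{"delta_pos":[3,0,-11.5],"twist":[0,0,0],"grip":100},{"delta_pos":[4,0,-16],"twist":[0,0,0],"grip":100},{"delta_pos":[5,0,-20.5],"twist":[0,0,0],"grip":100}]'
python3 -m pendant '[{"delta_pos":[1,0,-4.5],"twist":[0,0,0],"grip":100},{"delta_pos":[2,0,-9],"twist":[0,0,0],"grip":100},{"delta_pos":[3,0,-12.5],"twist":[0,0,0],"grip":100},{"delta_pos":[3.8,0,-14.5],"twist":[0,0,0],"grip":100},{"delta_pos":[3.8,0,-15.1],"twist":[0,0,0],"grip":100}]'
cat > grab.py <<'E'
from h import *
import pickle,sys
def grab(n):
    cw0=imaging.camera_info("wrist"); s0=state()
    im,d=imaging.grab_frame("wrist");cv2.imwrite(f"pics/{n}.png",im[:,:,::-1]); 
    s=state(); pickle.dump((im,d,cw0,s0,s),open(n+".pkl","wb"));print(s0["ee_pos"].round(1),s0["qvel"].round(1),s["ee_pos"].round(1),s["ee_rot"].round(1),s["force"].round(1),s["time_s"])
if __name__=="__main__": grab(sys.argv[1])
E
python3 grab.py w3
```

```text
time_s: 2.8
ee_pos: [434.6, 10.3, 146.6]
ee_rot: [-90.0, 0.3, 175.9]
force: [0.5, -0.3, -0.1]
gripper_width: 91.6
time_s: 3.3
ee_pos: [406.5, 164.7, 146.2]
ee_rot: [-90.1, 0.2, 176.2]
force: [-0.3, -0.3, -0.0]
gripper_width: 91.2
[406.5 164.7 146.2] [ 4.6  2.5 -2.5 -1.4  0.5  5.8] [407.  164.3 146. ] [-90.1   0.2 176.1] [ 1.2 -0.9 -0.4] 3.35
```

View pics/w3.png

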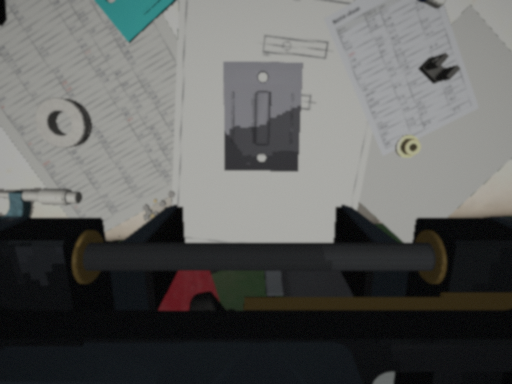

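The grey cover is centred at (262,117), with holes at (263,77) and (262,157) and the rib at (262,118). Now the measurement.

```bash
cat > cov.py <<'E'
from h import *
import pickle
def cov(f,roi):
    im,d,c,s0,s=pickle.load(open(f,"rb")); u0,v0,u1,v1=roi
    sub=im[v0:v1,u0:u1].max(2); m=(sub<150).astype(np.uint8)
    cs,hi=cv2.findContours(m,cv2.RETR_CCOMP,cv2.CHAIN_APPROX_NONE)
    i=max(range(len(cs)),key=lambda k:cv2.contourArea(cs[k]))
    r=cv2.minAreaRect(cs[i]); b=cv2.boxPoints(r)+[u0,v0]
    print("rect",r); P=np.array([onz(c,*p,4) for p in b]); print("corners",P.round(1).tolist(),P.mean(0).round(1),[np.linalg.norm(P[k]-P[k-1]).round(1) for k in range(4)])
    H=[]
    for k in range(len(cs)):
        if hi[0][k][3]==i and cv2.contourArea(cs[k])>15:
            mk=np.zeros_like(m); cv2.drawContours(mk,cs,k,1,-1); mm=cv2.moments(mk&(1-m),True)
            p=(mm["m10"]/mm["m00"]+u0,mm["m01"]/mm["m00"]+v0); X=onz(c,*p,3); H.append(X); print("hole",np.round(p,2),mm["m00"],X.round(1))
    H.sort(key=lambda x:-x[0])
    if len(H)==2: print("mid",((H[0]+H[1])/2).round(1),"yaw",np.degrees(np.arctan2(*(H[0]-H[1])[[1,0]])).round(2),"L",np.linalg.norm(H[0]-H[1]).round(1))
    R=np.array(c["R"]);t=np.array(c["t"]); ctr=np.mean(b,0)
    V,U=np.mgrid[v0:v1,u0:u1]; Z=d[v0:v1,u0:u1]; W=(np.stack([(U-c["cx"])/c["fx"]*Z,(V-c["cy"])/c["fy"]*Z,Z],-1)-t)@R
    print("depth heights: plate",np.median(W[...,2][m>0]).round(1),"desk",np.median(W[...,2][m==0]).round(1),"max",np.percentile(W[...,2],99.5).round(1))
    k=(W[...,2]>np.median(W[...,2][m>0])+20); q=np.c_[W[k][:,0],W[k][:,1]]
    print("rib top",len(q),cv2.minAreaRect(q.astype(np.float32)))
    return H
E
python3 -c "
from cov import *
cov('w3.pkl',(212,55,310,180))"
```

```text
rect ((53.99999237060547, 60.99999237060547), (85.99998474121094, 109.99998474121094), 0.0)
corners [[420.4, 202.1, 4.0], [528.5, 191.8, 4.0], [522.9, 108.2, 4.0], [414.3, 111.1, 4.0]] [471.5 153.3   4. ] [np.float64(91.3), np.float64(108.6), np.float64(83.7), np.float64(108.6)]
hole [261.12 157.61] 33.0 [431.8 160.8   3. ]
hole [304.78 101.68] 68.0 [485.2 113.3   3. ]
hole [262.34  76.77] 53.0 [511.6 154.5   3. ]
depth heights: plate 3.5 desk 0.5 max 32.2
rib top 843 ((471.78472900390625, 157.82127380371094), (13.799211502075195, 49.348052978515625), 84.51078796386719)
```

```bash
python3 -c "
from h import *
import pickle
im,d,c,s0,s=pickle.load(open('w3.pkl','rb')); t=imaging.camera_info('top')
print(tri((c,262.34,76.77),(t,264,211)),tri((c,261.1,157.6),(t,262,235)))
sd=imaging.camera_info('side')
print('rib top from top+side views', [proj(sd,p).round(1) for p in ([497,155.6,31.5],[447,160,31.5])])
st=state(); a=np.radians(175.3); x=np.array([np.cos(a),np.sin(a),0]);y=np.array([0,0,-1.]);R=np.c_[x,y,np.cross(x,y)]
print(delta(st,[471.7,157.7,7],R), st['ee_rot'])
"
```

```text
(array([514.57649159, 154.73421637, -20.29049324]), [np.float64(0.660518272105922), np.float64(0.6605182721059148)]) (array([430.82457643, 161.25956825,  -4.59518085]), [np.float64(0.37271503062442674), np.float64(0.3727150306244595)])
rib top from top+side views [array([254.5, 190. ]), array([270., 194.])]
(array([-6.45, 13.93,  0.25]), array([ 0.12,  0.83, -0.23])) [-90.11504366   0.2312238  176.13049003]
```

Wrist and side views agree: the rib top at z=31.5 projects to side (254,190)–(270,194), where the crop shows it. Now descending onto the rib.

```bash
python3 -m pendant '[{"delta_pos":[-2,2,0.1],"twist":[0,0.4,0],"grip":100},{"delta_pos":[-4.5,5,0.2],"twist":[0,0.8,0],"grip":100},{"delta_pos":[-6,8,0.3],"twist":[0,0.8,0],"grip":100},{"delta_pos":[-6.4,10,0.3],"twist":[0,0.8,0],"grip":100},{"delta_pos":[-6.5,10.5,0.3],"twist":[0,0.8,0],"grip":100}]'
python3 -c "
from h import *
st=state(); a=np.radians(175.3); x=np.array([np.cos(a),np.sin(a),0]);y=np.array([0,0,-1.]);R=np.c_[x,y,np.cross(x,y)]
print(delta(st,[471.7,157.7,7],R), st['ee_pos'],st['ee_rot'])
"
```

```text
time_s: 3.85
ee_pos: [470.4, 153.1, 37.9]
ee_rot: [-89.9, -0.1, 175.1]
force: [-0.4, -0.4, -0.4]
gripper_width: 91.7
(array([-0.1 ,  3.09, -0.48]), array([-0.08, -0.23,  0.13])) [470.35060388 153.05361428  37.89272104] [-8.99213650e+01 -1.27750088e-01  1.75073100e+02]
```

```bash
python3 -m pendant '[{"delta_pos":[-0.1,1,-0.4],"twist":[0,0,0],"grip":100},{"delta_pos":[-0.1,2.2,-0.45],"twist":[0,0,0],"grip":100},{"delta_pos":[-0.1,2.8,-0.45],"twist":[0,0,0],"grip":100},{"delta_pos":[-0.1,2.9,-0.45],"twist":[0,0,0],"grip":100},{"delta_pos":[-0.1,2.9,-0.45],"twist":[0,0,0],"grip":70}]' 60; python3 -c "
from h import *
print(state()['ee_pos'],state()['force'])"
```

```text
time_s: 4.35
ee_pos: [471.0, 159.0, 10.6]
ee_rot: [-90.0, 0.0, 175.2]
force: [-0.7, 0.4, 0.6]
gripper_width: 85.8
[471.03734376 158.99953659  10.64156747] [-0.66779385  0.35740061  0.57768504]
```

```bash
python3 -m pendant '[{"delta_pos":[0,0.35,0.1],"twist":[0,0,0],"grip":60},{"delta_pos":[0,0.4,0.1],"twist":[0,0,0],"grip":30},{"delta_pos":[0,0.4,0.1],"twist":[0,0,0],"grip":0},{"delta_pos":[0,0.4,0.1],"twist":[0,0,0],"grip":0},{"delta_pos":[0,0.4,0.1],"twist":[0,0,0],"grip":0}]' 60
python3 -m pendant '[{"delta_pos":[0,0,0],"twist":[0,0,0],"grip":0},{"delta_pos":[0,0,0],"twist":[0,0,0],"grip":0},{"delta_pos":[0,0,0],"twist":[0,0,0],"grip":0},{"delta_pos":[0,0,0],"twist":[0,0,0],"grip":0},{"delta_pos":[0,0,0],"twist":[0,0,0],"grip":0}]' 60
```

```text
time_s: 4.85
ee_pos: [471.1, 157.9, 6.6]
ee_rot: [-90.0, 0.0, 175.2]
force: [-0.9, -0.5, -0.3]
gripper_width: 46.1
time_s: 5.35
ee_pos: [470.9, 157.8, 6.4]
ee_rot: [-90.0, -0.0, 175.2]
force: [0.2, -0.3, -0.2]
gripper_width: 13.8
```

```bash
python3 -m pendant '[{"delta_pos":[0,-1.5,0],"twist":[0,0,0],"grip":0},{"delta_pos":[0,-5,0],"twist":[0,0,0],"grip":0},{"delta_pos":[0,-9.5,0],"twist":[0,0,0],"grip":0},{"delta_pos":[0,-13,0],"twist":[0,0,0],"grip":0},{"delta_pos":[0,-14,0],"twist":[0,0,0],"grip":0}]' 60; python3 grab.py w4
```

```text
time_s: 5.85
ee_pos: [473.0, 158.5, 150.1]
ee_rot: [-90.2, 0.4, 175.2]
force: [0.6, -0.2, -2.9]
gripper_width: 13.6
[473.  158.5 150.1] [ 0.  -3.1 -4.3 -0.  12.   0.1] [472.7 158.4 149.6] [-90.1   0.3 175.2] [ 0.4  0.5 -1.8] 5.9
```

View pics/w4.png

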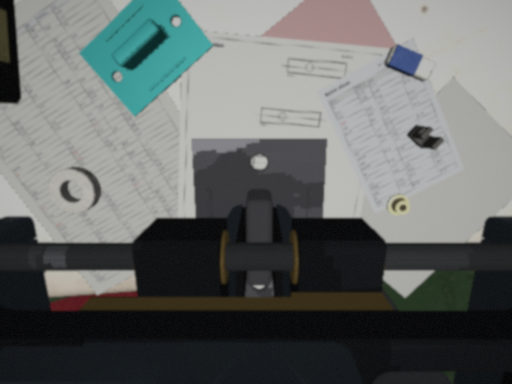

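The cover is held level, with hole A at (259,162) and the far hole at about (260,284). Next, where it sits in the tool frame.

```bash
cat > hand.py <<'E'
from h import *
import pickle,sys
def hand(f):
    im,d,c,s0,s=pickle.load(open(f,"rb")); T=s0["ee_pos"];R=Rt(s0)
    g=im.max(2)
    for (u0,v0,u1,v1) in [(248,150,271,174),(250,276,272,292)]:
        sub=g[v0:v1,u0:u1]; m=(sub>125).astype(np.uint8); mm=cv2.moments(m,True); p=(mm["m10"]/mm["m00"]+u0,mm["m01"]/mm["m00"]+v0)
        # plane in tool frame: y = 3.5 mm beyond TCP  (hole mid-depth)
        o,dr=ray(c,*p); o=R.T@(o-T); dr=R.T@dr; X=o+dr*(2.5+1-o[1])/dr[1]; print(np.round(p,1),mm["m00"],"tool",X.round(2))
        uu,vv=int(p[0]),int(p[1]); 
    # plate depth near
    Rc=np.array(c["R"]);t=np.array(c["t"])
    for u,v in [(215,165),(300,165),(259,150),(215,200),(305,200)]:
        z=d[v,u]; W=Rc.T@(np.array([(u-c["cx"])/c["fx"]*z,(v-c["cy"])/c["fy"]*z,z])-t); print((u,v),"tool",(R.T@(W-T)).round(1))
    # front edge corners
    m=(im[135:150,150:370].max(2)<110); 
hand(sys.argv[1])
E
python3 hand.py w4.pkl; python3 -c "
import pickle,cv2
im=pickle.load(open('w4.pkl','rb'))[0]
cv2.imwrite('pics/w4c.png',cv2.resize(im[130:300,180:340,::-1],None,fx=3.5,fy=3.5,interpolation=cv2.INTER_CUBIC))"
```

```text
[259.  161.8] 183.0 tool [-41.57   3.5    0.18]
[259.  286.2] 26.0 tool [40.15  3.5   0.21]
(215, 165) tool [-39.7   2.9 -25.6]
(300, 165) tool [-40.1   1.1  23.9]
(259, 150) tool [-48.6   1.6   0.2]
(215, 200) tool [-18.5   2.6 -26.3]
(305, 200) tool [-18.1   4.1  28.1]
```

View pics/w4c.png

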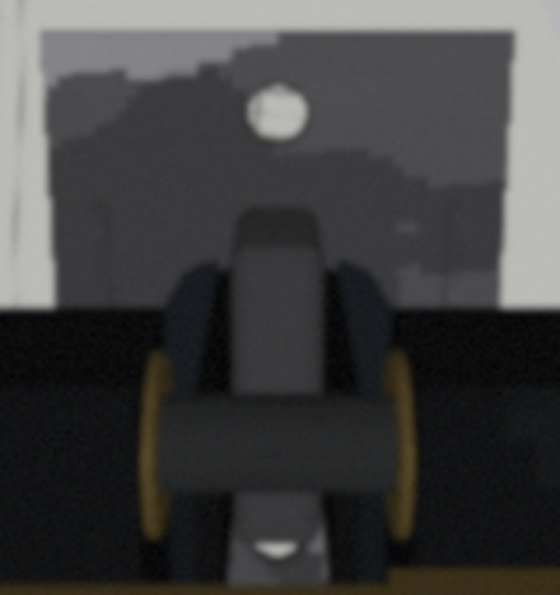

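```bash
cat > go.py <<'E'
from h import *
import sys
X=[float(v) for v in sys.argv[1:4]]; a=np.radians(float(sys.argv[4])); st=state()
x=np.array([np.cos(a),np.sin(a),0]);y=np.array([0,0,-1.]);R=np.c_[x,y,np.cross(x,y)]
print(delta(st,X,R), st['ee_pos'].round(2),st['ee_rot'].round(2),st['force'].round(1),st['gripper_width'],st['time_s'])
E
python3 go.py 546 -215.9 125 172.5
```

```text
(array([-10.43,   2.44,  36.69]), array([ 0.14,  2.68, -0.34])) [472.69 158.44 149.61] [-90.14   0.35 175.18] [ 0.4  0.5 -1.8] 13.915599763398555 5.9
```

```bash
python3 -m pendant '[{"delta_pos":[-0.7,0,2.4],"twist":[0,0.5,0],"grip":0},{"delta_pos":[-1.9,0,6.6],"twist":[0,1,0],"grip":0},{"delta_pos":[-3.2,0,11],"twist":[0,1.5,0],"grip":0},{"delta_pos":[-4.4,0,15.4],"twist":[0,2,0],"grip":0},{"delta_pos":[-5.7,0,19.8],"twist":[0,2.7,0],"grip":0}]' 60
python3 -m pendant '[{"delta_pos":[-1.2,0,4.4],"twist":[0,0,0],"grip":0},{"delta_pos":[-2.5,0.4,8.8],"twist":[0,0,0],"grip":0},{"delta_pos":[-3.7,1,12.6],"twist":[0,0,0],"grip":0},{"delta_pos":[-4.2,1.6,15.2],"twist":[0,0,0],"grip":0},{"delta_pos":[-4.3,1.8,16],"twist":[0,0,0],"grip":0}]' 60
python3 go.py 546 -215.9 125 172.5;python3 go.py 546 -215.9 90 172.5
```

```text
time_s: 6.4
ee_pos: [509.7, -45.7, 144.1]
ee_rot: [-90.0, -0.2, 172.5]
force: [0.4, 0.7, -1.7]
gripper_width: 13.7
time_s: 6.9
ee_pos: [531.3, -210.5, 125.2]
ee_rot: [-90.0, -0.3, 172.3]
force: [-0.5, 0.5, -2.1]
gripper_width: 13.8
(array([-1.53,  0.01,  0.34]), array([ 0.04, -0.19,  0.28])) [ 531.34 -210.51  125.19] [-90.04  -0.28 172.31] [-0.5  0.5 -2.1] 13.756953997151825 6.9
(array([-1.54,  3.51,  0.34]), array([ 0.04, -0.19,  0.28])) [ 531.34 -210.51  125.19] [-90.04  -0.28 172.31] [-0.5  0.5 -2.1] 13.756953997151825 6.9
```

```bash
python3 -m pendant '[{"delta_pos":[-0.6,0.6,0.15],"twist":[0,-0.2,0.2],"grip":0},{"delta_pos":[-1.2,1.8,0.3],"twist":[0,-0.2,0.3],"grip":0},{"delta_pos":[-1.5,2.9,0.35],"twist":[0,-0.2,0.3],"grip":0},{"delta_pos":[-1.5,3.4,0.35],"twist":[0,-0.2,0.3],"grip":0},{"delta_pos":[-1.5,3.5,0.35],"twist":[0,-0.2,0.3],"grip":0}]' 60; python3 grab.py w5;python3 go.py 546 -215.9 90 172.5; python3 -c "
import pickle,cv2
im=pickle.load(open('w5.pkl','rb'))[0]
cv2.imwrite('pics/w5c.png',cv2.resize(im[100:300,170:350,::-1],None,fx=3,fy=3,interpolation=cv2.INTER_CUBIC))"
```

```text
time_s: 7.4
ee_pos: [546.6, -212.7, 92.2]
ee_rot: [-90.0, 0.2, 172.8]
force: [0.3, -0.2, -1.3]
gripper_width: 14.0
[ 546.6 -212.7   92.2] [-0.4 -0.3 -0.3 -0.  -0.8  0. ] [ 546.9 -213.    92.8] [-90.    0.2 172.7] [ 0.  -0.5 -2.1] 7.45
(array([0.05, 0.28, 0.3 ]), array([ 0.02,  0.24, -0.22])) [ 546.9  -213.     92.76] [-90.02   0.22 172.74] [ 0.  -0.5 -2.1] 13.632329834775202 7.45
```

View pics/w5c.png

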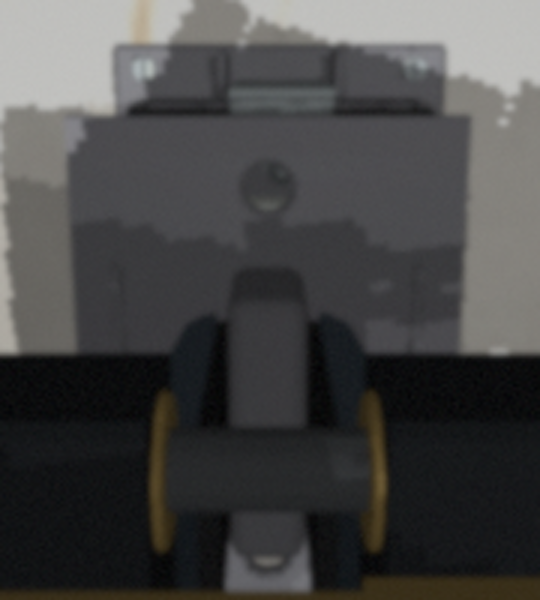

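```bash
python3 -c "
from h import *
import pickle
im,d,c,s0,s=pickle.load(open('w5.pkl','rb'))
cr=im[148:176,245:273,::-1]; cr=cv2.normalize(cr.astype(np.float32),None,0,255,cv2.NORM_MINMAX).astype(np.uint8)
cv2.imwrite('pics/w5d.png',cv2.resize(cr,None,fx=20,fy=20,interpolation=cv2.INTER_CUBIC))
print(proj(c,[586.2,-221.4,62]),proj(c,[508.25,-211.2,62]),onz(c,263.3,157.3,62))
"
```

```text
[264.11538421 157.74967332] [263.23262347 264.07605239] [ 586.57031837 -220.89225821   62.        ]
```

View pics/w5d.png

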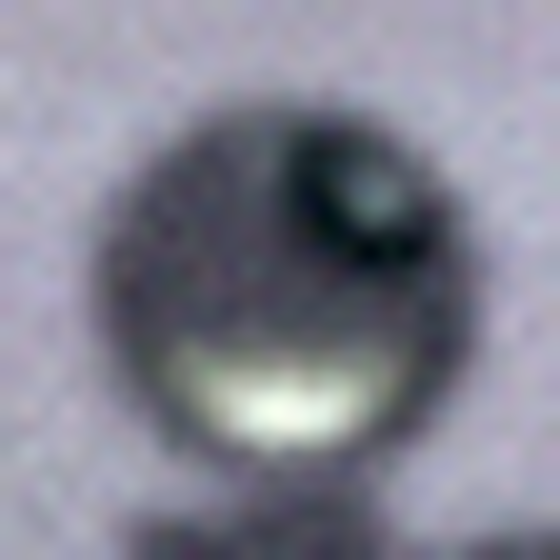

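```bash
python3 -c "
from h import *
import pickle
im,d,c,s0,s=pickle.load(open('w5.pkl','rb'))
T=s0['ee_pos'];R=Rt(s0)
h=onz(c,259.25,162,T[2]-2.7); pin=onz(c,264,157.75,61.7)
print(h,pin,pin-h,'tool',R.T@(pin-h),'hole tool',R.T@(h-T), s0['ee_rot'],c['R'][2])
"
```

```text
[ 587.80928809 -218.28995154   89.51266911] [ 586.16900139 -221.32268683   61.7       ] [ -1.64028669  -3.03273529 -27.81266911] tool [ 1.32274251 27.806958    3.23357787] hole tool [-41.54098568   2.81629361   0.35948887] [-9.00374993e+01  1.60707624e-01  1.72755202e+02] [-0.24021247  0.03134295 -0.9702142 ]
```

The pin tip shows through the hole at (264.0,157.8), right where the earlier measurement predicts it. Correction: about +1.2 mm tool x and +3 mm tool z. Now descend to just above the pins.

```bash
python3 -m pendant '[{"delta_pos":[0.06,0.3,0.1],"twist":[0,0.1,-0.1],"grip":0},{"delta_pos":[0.13,0.8,0.25],"twist":[0,0.2,-0.2],"grip":0},{"delta_pos":[0.13,1.3,0.32],"twist":[0,0.2,-0.2],"grip":0},{"delta_pos":[0.13,1.5,0.32],"twist":[0,0.2,-0.2],"grip":0},{"delta_pos":[0.13,1.5,0.32],"twist":[0,0.2,-0.2],"grip":0}]' 60; python3 grab.py w6;python3 go.py 545.2 -215.8 64 172.6; python3 -c "
import pickle,cv2,numpy as np
im=pickle.load(open('w6.pkl','rb'))[0]
cr=im[140:190,235:285,::-1]; cr=cv2.normalize(cr.astype(np.float32),None,0,255,cv2.NORM_MINMAX).astype(np.uint8)
cv2.imwrite('pics/w6d.png',cv2.resize(cr,None,fx=11,fy=11,interpolation=cv2.INTER_CUBIC))
"
```

```text
time_s: 7.95
ee_pos: [545.3, -216.9, 78.0]
ee_rot: [-90.0, 0.1, 172.5]
force: [-0.5, 0.2, -2.0]
gripper_width: 13.5
[ 545.3 -216.9   78. ] [ 0.  -0.4 -0.4  0.2  0.3 -0. ] [ 545.5 -217.    78.3] [-9.000e+01  1.000e-01  1.725e+02] [ 0.1 -0.1  0.3] 8.0
(array([ 0.05,  1.43, -0.11]), array([ 0.  , -0.13, -0.09])) [ 545.5  -216.96   78.3 ] [-9.0000e+01  9.0000e-02  1.7247e+02] [ 0.1 -0.1  0.3] 13.964348803163778 8.0
```

View pics/w6d.png

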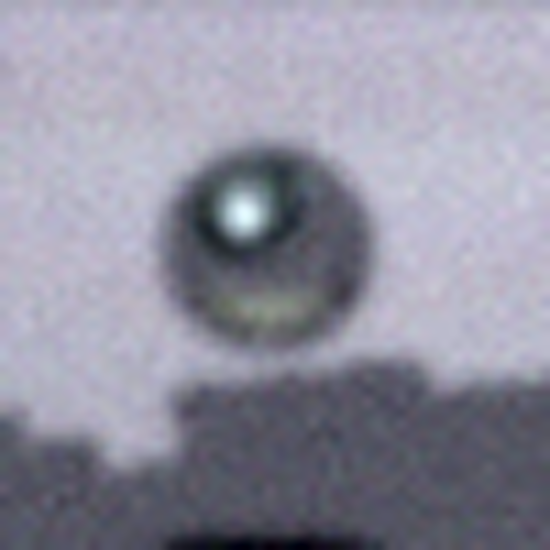

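```bash
cat > al.py <<'E'
from h import *
import pickle,sys
f,hu,hv,pu,pv=sys.argv[1],*map(float,sys.argv[2:6])
im,d,c,s0,s=pickle.load(open(f,'rb')); T=s0['ee_pos'];R=Rt(s0)
h=onz(c,hu,hv,T[2]-2.7); pin=onz(c,pu,pv,61.7)
print(h,pin,'tool',R.T@(pin-h),'hole tool',R.T@(h-T))
E
python3 al.py w6.pkl 259.1 162.5 257.0 159.1
```

```text
[ 586.14943872 -222.56062821   75.28477796] [ 586.40139898 -221.27028444   61.7       ] tool [-0.06818792 13.58508777 -1.30973428] hole tool [-41.26089956   2.7379204    0.27767014]
```

```bash
python3 -m pendant '[{"delta_pos":[0,0.1,-0.12],"twist":[0,0,0],"grip":0},{"delta_pos":[0,0.3,-0.12],"twist":[0,0,0],"grip":0},{"delta_pos":[0,0.6,-0.12],"twist":[0,0,0],"grip":0},{"delta_pos":[0,0.8,-0.12],"twist":[0,0,0],"grip":0},{"delta_pos":[0,0.8,-0.12],"twist":[0,0,0],"grip":0}]' 60; python3 grab.py w7;python3 go.py 545.2 -215.8 64 172.6; python3 -c "
import pickle,cv2,numpy as np
im=pickle.load(open('w7.pkl','rb'))[0]
cr=im[140:190,235:285,::-1]; cr=cv2.normalize(cr.astype(np.float32),None,0,255,cv2.NORM_MINMAX).astype(np.uint8)
cv2.imwrite('pics/w7d.png',cv2.resize(cr,None,fx=11,fy=11,interpolation=cv2.INTER_CUBIC))
"
```

```text
time_s: 8.5
ee_pos: [545.5, -215.6, 70.0]
ee_rot: [-90.0, 0.1, 172.5]
force: [0.9, -0.3, -1.1]
gripper_width: 13.8
[ 545.5 -215.6   70. ] [ 0.  -0.2 -0.3  0.   0.1  0. ] [ 545.6 -215.7   70.2] [-9.000e+01  1.000e-01  1.725e+02] [ 0.1  0.1 -0.7] 8.55
(array([0.04, 0.62, 0.02]), array([ 0.  , -0.12, -0.07])) [ 545.62 -215.66   70.2 ] [-9.0000e+01  7.0000e-02  1.7248e+02] [ 0.1  0.1 -0.7] 13.847650591670499 8.55
```

View pics/w7d.png

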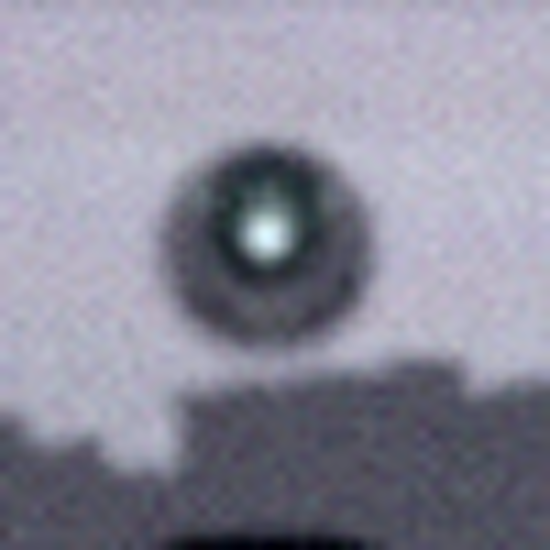

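View pics/w7.png

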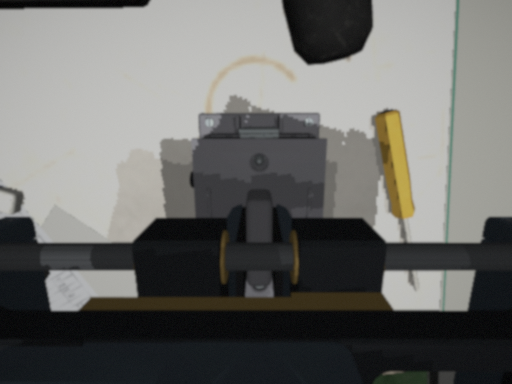

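Pin tip at (259.1,161.1), hole centre at (259.1,162.6): lined up. Slow descent over the pins.

```bash
python3 al.py w7.pkl 259.1 162.6 259.1 161.1; python3 -m pendant '[{"delta_pos":[0,0.2,0],"twist":[0,0,0],"grip":0},{"delta_pos":[0,0.4,0],"twist":[0,0,0],"grip":0},{"delta_pos":[0,0.6,0],"twist":[0,0,0],"grip":0},{"delta_pos":[0,0.8,0],"twist":[0,0,0],"grip":0},{"delta_pos":[0,0.8,0],"twist":[0,0,0],"grip":0}]' 60; python3 grab.py w8; python3 -c "
import pickle,cv2,numpy as np
im=pickle.load(open('w8.pkl','rb'))[0]
cr=im[130:300,170:350,::-1]
cv2.imwrite('pics/w8d.png',cv2.resize(cr,None,fx=3.5,fy=3.5,interpolation=cv2.INTER_CUBIC))
"
```

```text
[ 586.30706286 -221.2548569    67.29159366] [ 586.36208654 -221.26442794   61.7       ] tool [-5.06151228e-02  5.59164259e+00  3.18417923e-03] hole tool [-41.19316292   2.73817391   0.28536201]
time_s: 9.05
ee_pos: [545.5, -215.6, 62.1]
ee_rot: [-90.0, 0.1, 172.5]
force: [0.9, -0.2, -1.4]
gripper_width: 13.8
[ 545.5 -215.6   62.1] [ 0.1 -0.2 -0.2  0.1  0.1  0. ] [ 545.7 -215.7   62.2] [-9.000e+01  1.000e-01  1.725e+02] [ 0.6  0.3 -1.4] 9.1
```

View pics/w8d.png

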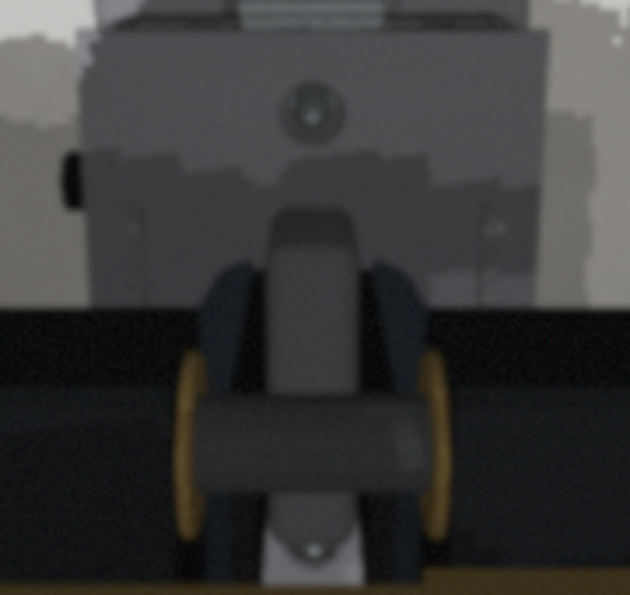

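Both pins are through with no force. Press on into the catches.

```bash
python3 -m pendant '[{"delta_pos":[0,0.25,0],"twist":[0,0,0],"grip":0},{"delta_pos":[0,0.5,0],"twist":[0,0,0],"grip":0},{"delta_pos":[0,0.75,0],"twist":[0,0,0],"grip":0},{"delta_pos":[0,1.0,0],"twist":[0,0,0],"grip":0},{"delta_pos":[0,1.0,0],"twist":[0,0,0],"grip":0}]' 60; python3 go.py 545.2 -215.8 64 172.6
```

```text
time_s: 9.6
ee_pos: [546.4, -216.1, 53.6]
ee_rot: [-90.0, 0.2, 172.5]
force: [0.2, -0.3, 6.7]
gripper_width: 13.3
(array([ 0.12, -1.04, -0.01]), array([-0.05, -0.11, -0.21])) [ 546.42 -216.1    53.6 ] [-89.95   0.21 172.49] [ 0.2 -0.3  6.7] 13.28575111277803 9.6
```

```bash
python3 -m pendant '[{"delta_pos":[0,0.2,0],"twist":[0,0,0],"grip":0},{"delta_pos":[0,0.4,0],"twist":[0,0,0],"grip":0},{"delta_pos":[0,0.5,0],"twist":[0,0,0],"grip":0},{"delta_pos":[0,0.6,0],"twist":[0,0,0],"grip":0},{"delta_pos":[0,0.6,0],"twist":[0,0,0],"grip":0}]' 60; python3 go.py 545.2 -215.8 40 172.6
```

```text
time_s: 10.1
ee_pos: [546.1, -216.0, 46.8]
ee_rot: [-90.0, 0.1, 172.5]
force: [-1.8, -0.8, 5.3]
gripper_width: 13.4
(array([ 0.09,  0.68, -0.01]), array([-0.03, -0.11, -0.15])) [ 546.08 -216.     46.82] [-8.9970e+01  1.5000e-01  1.7249e+02] [-1.8 -0.8  5.3] 13.373312746991582 10.1
```

```bash
python3 -m pendant '[{"delta_pos":[0,0.1,0],"twist":[0,0,0],"grip":0},{"delta_pos":[0,0.2,0],"twist":[0,0,0],"grip":0},{"delta_pos":[0,0.3,0],"twist":[0,0,0],"grip":0},{"delta_pos":[0,0.4,0],"twist":[0,0,0],"grip":0},{"delta_pos":[0,0.4,0],"twist":[0,0,0],"grip":0}]' 60; python3 go.py 545.2 -215.8 40 172.6;  python3 -m pendant '[{"delta_pos":[0,0.1,0],"twist":[0,0,0],"grip":0},{"delta_pos":[0,0.2,0],"twist":[0,0,0],"grip":0},{"delta_pos":[0,0.2,0],"twist":[0,0,0],"grip":0},{"delta_pos":[0,0.2,0],"twist":[0,0,0],"grip":0},{"delta_pos":[0,0.2,0],"twist":[0,0,0],"grip":0}]' 60; python3 go.py 545.2 -215.8 40 172.6
```

```text
time_s: 10.6
ee_pos: [545.8, -215.9, 42.5]
ee_rot: [-90.0, 0.1, 172.5]
force: [-1.2, -2.4, 4.5]
gripper_width: 13.9
(array([ 0.06,  0.25, -0.  ]), array([-0.02, -0.11, -0.09])) [ 545.76 -215.88   42.47] [-8.9980e+01  9.0000e-02  1.7249e+02] [-1.2 -2.4  4.5] 13.932912748454767 10.6
time_s: 11.1
ee_pos: [545.8, -215.9, 41.0]
ee_rot: [-90.0, 0.1, 172.5]
force: [-2.2, -1.2, 6.8]
gripper_width: 13.7
(array([0.06, 0.1 , 0.  ]), array([-0.02, -0.11, -0.11])) [ 545.78 -215.87   40.99] [-8.9980e+01  1.1000e-01  1.7249e+02] [-2.2 -1.2  6.8] 13.688461464126515 11.1
```

```bash
python3 -m pendant '[{"delta_pos":[0,0.1,0],"twist":[0,0,0],"grip":0},{"delta_pos":[0,0.2,0],"twist":[0,0,0],"grip":0},{"delta_pos":[0,0.2,0],"twist":[0,0,0],"grip":0},{"delta_pos":[0,0.2,0],"twist":[0,0,0],"grip":0},{"delta_pos":[0,0.2,0],"twist":[0,0,0],"grip":0}]' 60; python3 grab.py w9; python3 -c "
import pickle,cv2,numpy as np
from h import *
im=pickle.load(open('w9.pkl','rb'))[0]
cr=im[120:300,170:350,::-1]
cv2.imwrite('pics/w9d.png',cv2.resize(cr,None,fx=3.3,fy=3.3,interpolation=cv2.INTER_CUBIC))
im,d=imaging.grab_frame('side'); cv2.imwrite('pics/s9.png',cv2.resize(im[110:190,240:340,::-1],None,fx=7,fy=7,interpolation=cv2.INTER_CUBIC))
"
```

```text
time_s: 11.6
ee_pos: [545.8, -215.8, 40.9]
ee_rot: [-90.0, 0.1, 172.5]
force: [-4.7, 0.5, 18.0]
gripper_width: 14.0
[ 545.8 -215.8   40.9] [ 0.  -0.1  0.1 -0.1  0.   0. ] [ 545.8 -215.9   40.9] [-9.000e+01  1.000e-01  1.725e+02] [-4.8  0.1 17.5] 11.65
```

View pics/w9d.png

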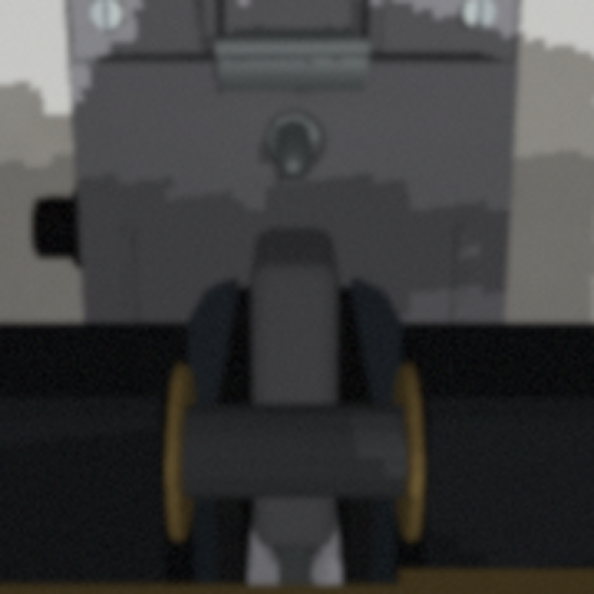

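View pics/s9.png

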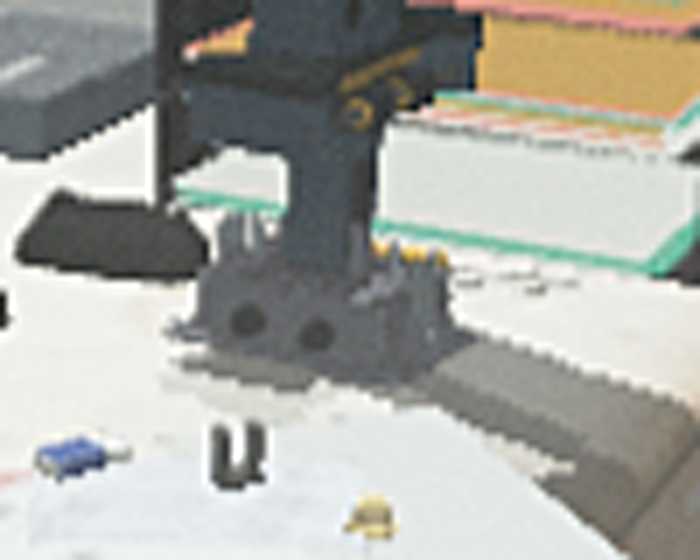

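TCP stopped at 40.9 mm, so the cover underside is about 34.5 mm and the plate is on the rim. The force rose to 17.5 N with no further travel, and the wrist view shows catch A over the cover's end. Handing in while holding.

```bash
python3 go.py 545.2 -215.8 40 172.6; python3 -c "
from workcell import job
print(job.job_done())"
```

```text
(array([0.06, 0.09, 0.  ]), array([-0.03, -0.11, -0.14])) [ 545.82 -215.87   40.91] [-8.9970e+01  1.4000e-01  1.7249e+02] [-5.3  1.1 18.4] 13.548519249331273 11.7
the job is handed in; nothing more can be done
None
```

The cover is on the box, pressed down onto the rim and still held there. I handed the job in at 11.7 s. One thing went wrong on the way: in the first move, the gripper hit the tray stack beside the box.

**Placing:** I gripped the grey cover by its rib with 60 N and lined it up by looking at the pin tip through the hole. It went over both pins without measurable force, and I pressed it through the catches.

**Last checks:**
- **Seating:** the tool stopped at 40.9 mm, which puts the cover's underside at about 34.5 mm. The force then rose from about 7 N to 18 N with no further travel, so the cover is on the rim with the seal fully squeezed.
- **Catches:** the wrist picture shows the +x catch over the cover's end. I could not see the −x catch clearly; that it snapped in is inferred from the cover sitting level and fully down.
- **Bystanders:** the eraser, fork end and brass bush look undisturbed in the last side view. I did not check the ring gauge again after the lift, but the arm worked well away from it.

**Tray stack contact:** I had not checked how far the stack reached. The wrist force read about 100 N, under the 120 N limit. It was probably the fingers that touched. If it was the gripper's body instead, the 40 N limit was passed. I backed off straight away, the force returned to zero, and a side view afterwards showed the stack standing.

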